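# Sort sprung test probes by feel on the test stand

### The job

Get the probe test stand ready: turn its knob, still pushed in, until the pointer on the anvil stands on the mark tab, then pull the knob fully out to lock it. Then press each probe's plunger against the anvil plate to feel its spring, and lay the firm probes in the wooden tray with handles and the weak ones in the plain white tray, flat and none on top of another. The pointer must still be on the mark and the knob out at the end; leave the mug, screwdriver and meter where they are.

Things in the scene. Friction and masses are not known exactly. Their poses are not given: they have to be found in the camera images.
- stand: fixed aluminium test stand, base 140 x 250 x 22 mm. Origin: centre of its underside; x points away from the robot, y left, z up; its front, where probes are pressed, looks to -x. On it: the anvil 45 mm right of centre, the knob on an 18 mm high block 80 mm left of centre, the mark tab at the right end.
- anvil: the anvil carriage with its upright steel plate, 60 mm wide, 66 mm high, 10 mm thick; probes are pressed on its front face (-x). Origin: middle of the foot of that face, 22 mm above the bench; axes as the stand's. Driven along the stand's -x (to the robot) 10 mm per radian of the knob, 45 mm at most. A push over about 19 N may force it back and turn the knob, so press with less.
- pointer_tip (a point): tip of the black pointer that sticks out of the right side of the anvil carriage, 32 mm above the bench. Axes as the stand's. It travels along x with the anvil and starts 14 to 30 mm behind (+x of) the mark.
- mark_tip (a point): edge, next to the pointer's path, of the upright steel mark tab (4 mm thick along x, 14 mm high) on the white scale at the right end of the stand; elsewhere each time, it stays put. Axes as the stand's. The pointer is on the mark when both have the same x in the stand's frame.
- knob (a joint): turn of the knob, rad: 0 at the start, growing clockwise seen from above; stops at -0.2 and 4.5. It stays where it is left; turning needs about 0.2 N m. Clockwise brings anvil and pointer towards the robot.
- knob_pull (a joint): how far the knob is pulled out (straight up), m: 0 pushed in, 0.014 at its stop. Slides with about 6 N of friction and stays where it is left. Out is the locked position (it signs the setting off; turning feels the same).
- knob_grip (a point): point on the knob's vertical axis at the height to grip, 71 mm above the bench when pushed in. The knob: a black disc 52 mm across with an upright grip bar 46 mm long, 14 mm wide, its foot 49 and top 75 mm above the bench. This point's x runs along the bar (as the stand's x at the start), z up.
- store_tray: fixed light wood tray with low walls (12 mm) and a steel bow handle at each short end (22 mm long and high), for firm probes. 190 x 135 mm outside (x by y), inside 180 x 125 mm, walls 5 mm, floor 4 mm thick. Origin: centre of the underside. Left or right of the probes; the trays change places.
- scrap_tray: fixed plain white plastic tray without handles, walls 24 mm high, for weak probes. 190 x 135 mm outside (x by y), inside 180 x 125 mm, walls 5 mm, floor 4 mm thick. Origin: centre of the underside.
- mug: white mug, a bystander: leave it. Origin: centre of its underside.
- screwdriver: screwdriver lying on the bench, a bystander: leave it.
- meter: grey hand meter, 150 x 80 x 35 mm, a bystander: leave it. Origin: centre of its underside.
- probe1: sprung test probe lying on the bench, plunger roughly away from the robot: grey barrel 70 x 22 x 22 mm, 80 g, brass plunger with a flat 16 mm head at its +x end, 6 mm stub at the other. Origin: centre of the barrel on its axis, 11 mm above what it lies on; x along the axis to the plunger, whose face is 63 mm from the origin when out. 4 to 6 of the six are there (absent: None), alike to the eye.
- probe1_plunger (a joint): how far the plunger of probe1 is pushed in, m: 0 out, 0.016 fully in; it springs back. Pushed in 12 mm, a firm probe pushes back with about 7.6 N (450 N/m, 2.3 N to start), a weak one with about 1.8 N (150 N/m from nothing).
- probe2: sprung test probe lying on the bench, plunger roughly away from the robot: grey barrel 70 x 22 x 22 mm, 80 g, brass plunger with a flat 16 mm head at its +x end, 6 mm stub at the other. Origin: centre of the barrel on its axis, 11 mm above what it lies on; x along the axis to the plunger, whose face is 63 mm from the origin when out. 4 to 6 of the six are there (absent: None), alike to the eye.
- probe2_plunger (a joint): how far the plunger of probe2 is pushed in, m: 0 out, 0.016 fully in; it springs back. Pushed in 12 mm, a firm probe pushes back with about 7.6 N (450 N/m, 2.3 N to start), a weak one with about 1.8 N (150 N/m from nothing).
- probe3: sprung test probe lying on the bench, plunger roughly away from the robot: grey barrel 70 x 22 x 22 mm, 80 g, brass plunger with a flat 16 mm head at its +x end, 6 mm stub at the other. Origin: centre of the barrel on its axis, 11 mm above what it lies on; x along the axis to the plunger, whose face is 63 mm from the origin when out. 4 to 6 of the six are there (absent: None), alike to the eye.
- probe3_plunger (a joint): how far the plunger of probe3 is pushed in, m: 0 out, 0.016 fully in; it springs back. Pushed in 12 mm, a firm probe pushes back with about 7.6 N (450 N/m, 2.3 N to start), a weak one with about 1.8 N (150 N/m from nothing).
- probe4: sprung test probe lying on the bench, plunger roughly away from the robot: grey barrel 70 x 22 x 22 mm, 80 g, brass plunger with a flat 16 mm head at its +x end, 6 mm stub at the other. Origin: centre of the barrel on its axis, 11 mm above what it lies on; x along the axis to the plunger, whose face is 63 mm from the origin when out. 4 to 6 of the six are there (absent: None), alike to the eye.
- probe4_plunger (a joint): how far the plunger of probe4 is pushed in, m: 0 out, 0.016 fully in; it springs back. Pushed in 12 mm, a firm probe pushes back with about 7.6 N (450 N/m, 2.3 N to start), a weak one with about 1.8 N (150 N/m from nothing).
- probe5: sprung test probe lying on the bench, plunger roughly away from the robot: grey barrel 70 x 22 x 22 mm, 80 g, brass plunger with a flat 16 mm head at its +x end, 6 mm stub at the other. Origin: centre of the barrel on its axis, 11 mm above what it lies on; x along the axis to the plunger, whose face is 63 mm from the origin when out. 4 to 6 of the six are there (absent: None), alike to the eye.
- probe5_plunger (a joint): how far the plunger of probe5 is pushed in, m: 0 out, 0.016 fully in; it springs back. Pushed in 12 mm, a firm probe pushes back with about 7.6 N (450 N/m, 2.3 N to start), a weak one with about 1.8 N (150 N/m from nothing).
- probe6: sprung test probe lying on the bench, plunger roughly away from the robot: grey barrel 70 x 22 x 22 mm, 80 g, brass plunger with a flat 16 mm head at its +x end, 6 mm stub at the other. Origin: centre of the barrel on its axis, 11 mm above what it lies on; x along the axis to the plunger, whose face is 63 mm from the origin when out. 4 to 6 of the six are there (absent: None), alike to the eye.
- probe6_plunger (a joint): how far the plunger of probe6 is pushed in, m: 0 out, 0.016 fully in; it springs back. Pushed in 12 mm, a firm probe pushes back with about 7.6 N (450 N/m, 2.3 N to start), a weak one with about 1.8 N (150 N/m from nothing).
Not all that is in view belongs to the job. Leave any pink or red look-alike of the probe2 alone.

How it is judged (in metres and radians):
On the way, in this order (a step that is already met when the one before it is completed fails the run):
1. the pointer stands on the mark (within 3 mm) with the knob still pushed in (x of pointer_tip in the frame of mark_tip between -0.003 and 0.003 m and value of joint knob_pull below 0.004 m), for 0.2 s.
2. the knob is pulled out (8 mm or more) with the pointer on the mark (x of pointer_tip in the frame of mark_tip between -0.003 and 0.003 m and value of joint knob_pull above 0.008 m), for 0.2 s.
3. a probe's plunger is pressed in against the anvil (5 mm or more) (((value of joint probe1_plunger above 0.005 m and contact force between probe1 and anvil above 0.4 N) or (value of joint probe2_plunger above 0.005 m and contact force between probe2 and anvil above 0.4 N) or (value of joint probe3_plunger above 0.005 m and contact force between probe3 and anvil above 0.4 N) or (value of joint probe4_plunger above 0.005 m and contact force between probe4 and anvil above 0.4 N) or (value of joint probe5_plunger above 0.005 m and contact force between probe5 and anvil above 0.4 N) or (value of joint probe6_plunger above 0.005 m and contact force between probe6 and anvil above 0.4 N))), for 0.1 s.
At the end, for the whole second after the job is handed in: Every firm probe lies flat on the floor of the wooden tray with handles, every weak one on that of the white tray (within 0.2 rad, at rest); pointer within 3 mm of the mark, knob out 8 mm or more. (The judge knows a weak spring by 0.2 mm of resting play, too little to see or read: feel.) (all of step 2 and ((x of probe1 in the frame of store_tray between -0.085 and 0.085 m and y of probe1 in the frame of store_tray between -0.058 and 0.058 m and z of probe1 in the frame of store_tray below 0.022 m and value of joint probe1_plunger below 0.0001 m) or (x of probe1 in the frame of scrap_tray between -0.085 and 0.085 m and y of probe1 in the frame of scrap_tray between -0.058 and 0.058 m and z of probe1 in the frame of scrap_tray below 0.022 m and value of joint probe1_plunger above 0.0001 m)) and angle between probe1's own x axis and vertical between 1.36 and 1.78 rad and linear speed of each of probe1, probe2, probe3, probe4, probe5, probe6 below 0.02 m/s and ((x of probe2 in the frame of store_tray between -0.085 and 0.085 m and y of probe2 in the frame of store_tray between -0.058 and 0.058 m and z of probe2 in the frame of store_tray below 0.022 m and value of joint probe2_plunger below 0.0001 m) or (x of probe2 in the frame of scrap_tray between -0.085 and 0.085 m and y of probe2 in the frame of scrap_tray between -0.058 and 0.058 m and z of probe2 in the frame of scrap_tray below 0.022 m and value of joint probe2_plunger above 0.0001 m)) and angle between probe2's own x axis and vertical between 1.36 and 1.78 rad and ((x of probe3 in the frame of store_tray between -0.085 and 0.085 m and y of probe3 in the frame of store_tray between -0.058 and 0.058 m and z of probe3 in the frame of store_tray below 0.022 m and value of joint probe3_plunger below 0.0001 m) or (x of probe3 in the frame of scrap_tray between -0.085 and 0.085 m and y of probe3 in the frame of scrap_tray between -0.058 and 0.058 m and z of probe3 in the frame of scrap_tray below 0.022 m and value of joint probe3_plunger above 0.0001 m)) and angle between probe3's own x axis and vertical between 1.36 and 1.78 rad and ((x of probe4 in the frame of store_tray between -0.085 and 0.085 m and y of probe4 in the frame of store_tray between -0.058 and 0.058 m and z of probe4 in the frame of store_tray below 0.022 m and value of joint probe4_plunger below 0.0001 m) or (x of probe4 in the frame of scrap_tray between -0.085 and 0.085 m and y of probe4 in the frame of scrap_tray between -0.058 and 0.058 m and z of probe4 in the frame of scrap_tray below 0.022 m and value of joint probe4_plunger above 0.0001 m)) and angle between probe4's own x axis and vertical between 1.36 and 1.78 rad and ((x of probe5 in the frame of store_tray between -0.085 and 0.085 m and y of probe5 in the frame of store_tray between -0.058 and 0.058 m and z of probe5 in the frame of store_tray below 0.022 m and value of joint probe5_plunger below 0.0001 m) or (x of probe5 in the frame of scrap_tray between -0.085 and 0.085 m and y of probe5 in the frame of scrap_tray between -0.058 and 0.058 m and z of probe5 in the frame of scrap_tray below 0.022 m and value of joint probe5_plunger above 0.0001 m)) and angle between probe5's own x axis and vertical between 1.36 and 1.78 rad and ((x of probe6 in the frame of store_tray between -0.085 and 0.085 m and y of probe6 in the frame of store_tray between -0.058 and 0.058 m and z of probe6 in the frame of store_tray below 0.022 m and value of joint probe6_plunger below 0.0001 m) or (x of probe6 in the frame of scrap_tray between -0.085 and 0.085 m and y of probe6 in the frame of scrap_tray between -0.058 and 0.058 m and z of probe6 in the frame of scrap_tray below 0.022 m and value of joint probe6_plunger above 0.0001 m)) and angle between probe6's own x axis and vertical between 1.36 and 1.78 rad); the robot touches nothing.
It fails at once if the mug is pushed more than 30 mm (distance of mug from where it was at the start of the episode above 0.03 m).
It fails at once if the screwdriver is pushed more than 30 mm (distance of screwdriver from where it was at the start of the episode above 0.03 m).
It fails at once if the meter is pushed more than 30 mm (distance of meter from where it was at the start of the episode above 0.03 m).
Of probe1, probe2, probe3, probe4, probe5, probe6 only 4 to 6 are there at a start; the rules pass over those that are not, and their reading is None.
At some moment in a run one of probe1, probe2, probe3, probe4, probe5, probe6 may be knocked a few centimetres aside while the robot is not near it.
Once in a run the grip may slacken for a moment while it holds something.
It also fails if it takes over 210 s, if anything falls off the work surface, if the arm or the gripper's body presses on something with over 40 N, if the wrist force passes 120 N, or if a joint passes its speed limit or range.

### The arm

A 6-joint arm with a two-finger parallel gripper is mounted at the origin on the work surface. World frame = base frame: x ahead of the robot, y to its left, z up, the work surface at z = 0. Lengths are in m, angles in degrees, forces in N, time in s.
With the tool pointing down it reaches from about 0.4 to 0.825 m from the base axis. Payload 7 kg.
Tool frame: the origin (TCP) lies midway between the tips of the shut fingers; the grasp point (between the pads) lies 19 mm behind it; z points along the fingers, y is the line along which they close (so a half turn about z gives the same grasp; the last joint's range is limited). The gripper opens to 88 mm and grips with 3 to 60 N. Pads are 19 mm wide; open, the fingers measure 130 mm over their backs; the gripper's body (78 mm by 193 mm) begins 47 mm behind the grasp point.
Start: joints at [-47.607, 20.546, 0.682, 0, -70.136, -16.507], TCP at [0.295, -0.607, 0.227] pointing down, gripper open.
Joint ranges: [-176.03, 176.03], [-82.01, 121.73], [-58.28, 71.71], [-173.87, 95.51], [-174.79, -0.11], [-173.66, 173.66]. Speed limits (degrees/s): [136.94, 136.94, 172.46, 180, 180, 180].

### API

Orientations are given as [roll, pitch, yaw] about the fixed x, y, z axes, in that order (R = Rz(yaw) Ry(pitch) Rx(roll)).
In Python, from plant import ctrl, viewer, close_job gives the robot as it stands. The module is installed in compiled form; this text tells all that it offers.
- The arm moves only by the tool step_arm, never from a script. Its argument "moves" is a list that holds one entry, the list of rows, each a list of 5 numbers: the shift along the world's x, y, z in cm, then the turn about the world's z in rad, then the finger opening in cm, from 0 to 8.76. In form: [[[tx, ty, tz, twist, grip], ...]]. A call has 1 to 10 rows; each row shifts and turns the commanded pose from where the row before left it; what a row does not reach is not made up. A row lasts 1/10 s, in which the tool goes at most 50 mm and 8.59 degrees, less where a joint would pass 70% of its speed; a pose out of reach is approached as far as the arm can. A call with a gripper value outside its range is refused whole. The fingers move at their own pace and stop on an object; the grip force is fixed at half the most. Time passes only in rows, so rows that do not move let the fingers close. It gives the time, the measured TCP pose, the force, the opening and the grip force at its end, in the units of the state.
- ctrl.get_obs(): the state, without advancing time (a new reading comes with each control period).
- viewer.snapshot(name): name is "side" or "top" or "wrist"; returns (picture, depth): 480x640x3 uint8, blue, green, red; 480x640 float32, m along the optical axis (not along the pixel's ray), 0 where there is no reading.
- viewer.camera_info(name): a dict with "camera_matrix" (3x3 intrinsics, pixels), "eye" and "orientation" of the camera in the world. Camera axes: x right, y down, z forward; pixel columns grow to the right and rows downward; lengths in m; the calibration is good to about 2 mm. A picture is of the moment at which its call begins: read the wrist's pose just before it. camera_info takes no time and is no camera call; for the wrist camera it gives the pose at the moment of the call.
- close_job(): hands the job in; it is judged then, once.
The state is a dict: "clock": time; "joint_pos": joint angles; "qvel": joint speeds; "tau": joint torques, N m; "tool_pos": TCP position; "orientation": TCP orientation; "force": force on the tool from outside, world axes, zero at the start; "moment": the same for the moment, N m; "opening": finger opening in m; "gripper_force": force on a finger pad.
Only numpy, scipy, OpenCV 4.12 (cv2) and the standard library are available. Lean on these libraries where they do the work, as an engineer would, in place of code of your own. Each camera call takes 0.05 s, during which the arm holds its last target. There are 200 camera calls.

## Working session

There is one attempt and no reset: what is moved stays moved. The work goes in short steps, Python scripts to look and compute and a tool call to move; the robot and the scene stay as the last step left them, time stands still between calls to the robot, and variables do not carry over. Pictures are saved under pics/ and viewed, at most 14 in all, crops included, and the job is handed in when it is done.

Besides the shell and the picture viewer there is one more tool, called after ">>>" as name([rows], argument=value, ...), one row to a line, values as JSON. step_arm: Moves the arm, as the interface text tells. Its arguments: {"type":"object","properties":{"moves":{"type":"array","items":{"type":"array","items":{"type":"array","items":{"type":"number"}}}}},"required":["moves"]}

```bash
mkdir -p pics; python3 - <<'E'
from plant import ctrl, viewer
import cv2,numpy as np
for n in ("top","side"):
    p,d=viewer.snapshot(n); cv2.imwrite(f"pics/{n}0.png",p); np.savez(f"{n}0.npz",p=p,d=d)
    i=viewer.camera_info(n); print(n,i)
print(ctrl.get_obs())
E
```

```text
top {'camera_matrix': array([[549.50301997,   0.        , 313.58590804],
       [  0.        , 549.50301997, 231.01853974],
       [  0.        ,   0.        ,   1.        ]]), 'eye': array([ 0.37906637, -0.05929617,  1.22859952]), 'orientation': array([-173.22940748,   -1.15462621,  -91.48268187])}
side {'camera_matrix': array([[510.14902313,   0.        , 321.55204674],
       [  0.        , 510.14902313, 246.91068378],
       [  0.        ,   0.        ,   1.        ]]), 'eye': array([0.10874956, 0.66628578, 0.86838615]), 'orientation': array([-132.56718155,    0.4303403 , -151.96479124])}
{'clock': 0.1, 'joint_pos': array([-4.76068295e+01,  2.05870817e+01,  6.37579677e-01, -1.68211217e-02,
       -7.01361376e+01, -1.65065235e+01]), 'qvel': array([ 0.02303952, -0.08952098,  0.01190562,  0.04516629, -0.01673639,
       -0.02198454]), 'tau': array([-4.90133272e-03, -5.84163022e+01,  2.93750149e+01,  7.01568961e+00,
        1.01316691e-02, -5.97570829e-05]), 'tool_pos': array([ 0.29446585, -0.60688288,  0.22571111]), 'orientation': array([ 1.79913397e+02, -9.17242819e-03, -1.54119073e+02]), 'force': array([-0.74530539, -0.67910966,  0.53779048]), 'moment': array([ 0.02001058,  0.0055136 , -0.00706388]), 'gripper_force': 0.0, 'opening': 0.08780959417644331}
```

View pics/top0.png

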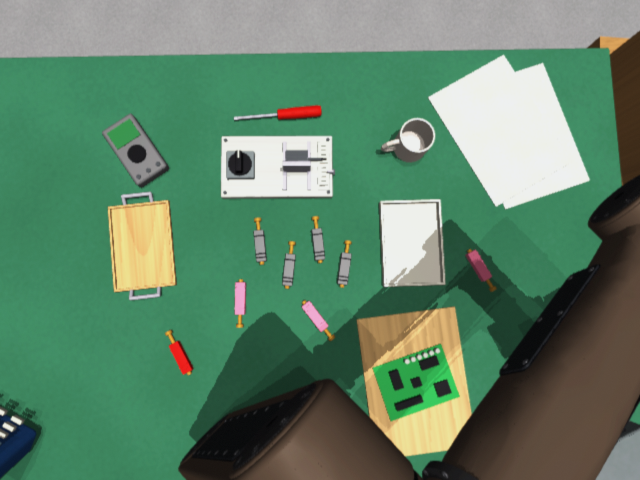

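View pics/side0.png

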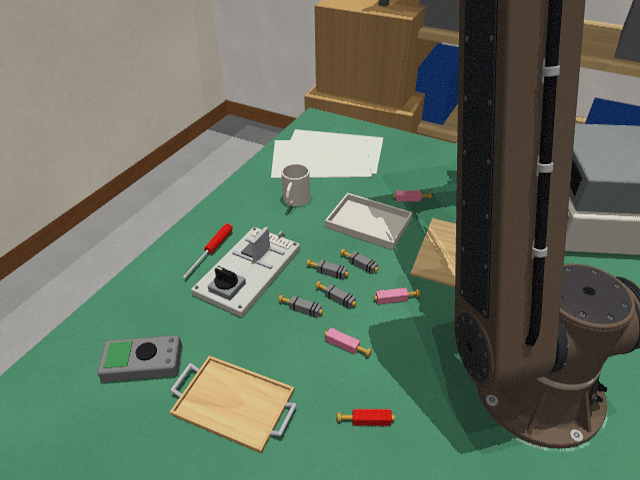

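Top view: four grey probes lie at (260,242), (289,266), (318,240) and (345,264). The pink and red ones at (240,300), (318,318), (180,355) and (480,268) are look-alikes to leave alone. The wooden tray with handles is at (141,246) and the white tray at (412,243); the board with the PCB isn't a tray. The stand is at (277,167), with the knob at (239,163) and the pointer and mark near (320,165).

```bash
cat > h.py <<'E'
import numpy as np,cv2
from scipy.spatial.transform import Rotation as R
from plant import ctrl,viewer
def cam(n):
    i=viewer.camera_info(n); return i["camera_matrix"],np.array(i["eye"]),R.from_euler("xyz",i["orientation"],degrees=True).as_matrix()
def onplane(c,uv,z):
    K,e,M=c; uv=np.atleast_2d(uv).astype(float)
    d=np.c_[(uv[:,0]-K[0,2])/K[0,0],(uv[:,1]-K[1,2])/K[1,1],np.ones(len(uv))]@M.T
    return e+d*((z-e[2])/d[:,2])[:,None]
def cloud(c,d):
    K,e,M=c; v,u=np.mgrid[:480,:640]
    return e+(np.dstack([(u-K[0,2])/K[0,0],(v-K[1,2])/K[1,1],np.ones_like(d)])*d[...,None])@M.T
def proj(c,X):
    K,e,M=c; q=(np.atleast_2d(X)-e)@M; return np.c_[q[:,0]/q[:,2]*K[0,0]+K[0,2],q[:,1]/q[:,2]*K[1,1]+K[1,2]]
def comps(m,amin):
    return [c for c in cv2.findContours(m.astype(np.uint8),cv2.RETR_EXTERNAL,cv2.CHAIN_APPROX_NONE)[0] if cv2.contourArea(c)>amin]
E
python3 - <<'E'
from h import *
f=np.load("top0.npz");p,d=f["p"],f["d"];c=cam("top");P=cloud(c,d)
hsv=cv2.cvtColor(p,cv2.COLOR_BGR2HSV);H,S,V=[hsv[...,k].astype(int) for k in range(3)]
roi=np.zeros(p.shape[:2],bool);roi[205:300,245:365]=1
for k in comps(roi&(S<60)&(V>60),80):
    (u,v),wh,a=cv2.minAreaRect(k);b=cv2.boxPoints(((u,v),wh,a))
    print("grey",np.round([u,v,*wh,a],1),onplane(c,(u,v),.011)[0].round(4))
    w=onplane(c,b,.011);print(w[:,:2].round(4).tolist())
for k in comps(roi&(H>12)&(H<32)&(S>120)&(V>80),8):
    m=k[:,0].mean(0);print("brass",m.round(1),onplane(c,m,.011)[0].round(4))
for nm,r in (("wood",(slice(195,295),slice(100,182))),("white",(slice(190,295),slice(370,450))),("stand",(slice(128,203),slice(215,340)))):
    roi=np.zeros(p.shape[:2],bool);roi[r]=1
    k=max(comps(roi&~((H>65)&(H<95)&(S>80)),300),key=cv2.contourArea)
    (u,v),wh,a=cv2.minAreaRect(k);z={"wood":.012,"white":.024,"stand":.022}[nm]
    w=onplane(c,cv2.boxPoints(((u,v),wh,a)),z);print(nm,np.round([u,v,*wh,a],1),onplane(c,(u,v),z)[0].round(4),w[:,:2].round(4).tolist())
for n in [(239,158),(239,163),(297,156),(297,168),(318,158),(328,172),(260,242),(412,243),(141,246)]: print(n,P[n[1],n[0]].round(4))
cv2.imwrite("pics/stand0.png",cv2.resize(p[125:210,210:345],None,fx=5,fy=5,interpolation=cv2.INTER_CUBIC))
E
```

```text
grey [288.4 269.3  10.2  32.2   6.3] [ 0.4391 -0.0297  0.011 ]
[[0.4055, -0.014], [0.4761, -0.0232], [0.473, -0.0455], [0.4024, -0.0362]]
grey [343.9 268.3  10.2  32.4   7.6] [ 0.4382 -0.1525  0.011 ]
[[0.4047, -0.1355], [0.4755, -0.1472], [0.4719, -0.1697], [0.4011, -0.1578]]
grey [259.6 245.4  31.8  10.2  84.3] [0.4935 0.0331 0.011 ]
[[0.5282, 0.0475], [0.5299, 0.0248], [0.4591, 0.0189], [0.4574, 0.0414]]
grey [317.9 243.7  32.1  10.2  83.7] [ 0.4942 -0.0963  0.011 ]
[[0.5291, -0.082], [0.5311, -0.1047], [0.4595, -0.1106], [0.4576, -0.0881]]
brass [291.  246.8] [ 0.4888 -0.0365  0.011 ]
brass [346.9 245.8] [ 0.488  -0.1608  0.011 ]
brass [257.4 222.9] [0.5442 0.0372 0.011 ]
brass [315.3 221.1] [ 0.5451 -0.092   0.011 ]
wood [141.3 244.4 101.7  64.2  85.6] [0.5019 0.2939 0.012 ] [[0.6119, 0.3746], [0.6199, 0.2327], [0.3939, 0.2146], [0.3868, 0.3535]]
white [412.  242.5  87.4  63.6  87.7] [ 0.4908 -0.3041  0.024 ] [[0.5874, -0.2336], [0.59, -0.3761], [0.3958, -0.3734], [0.3938, -0.2335]]
stand [276.8 166.6  62.6 114.3  89.2] [ 0.669  -0.0087  0.022 ] [[0.7418, 0.1195], [0.7403, -0.1381], [0.5968, -0.1357], [0.5989, 0.1184]]
(239, 158) [0.6767 0.0696 0.0749]
(239, 163) [0.6646 0.0692 0.0795]
(297, 156) [ 0.6881 -0.0545  0.038 ]
(297, 168) [ 0.6548 -0.054   0.064 ]
(318, 158) [ 0.6834 -0.1011  0.0348]
(328, 172) [ 0.6503 -0.1222  0.0387]
(260, 242) [0.4998 0.0311 0.0246]
(412, 243) [ 0.4912 -0.3076  0.0069]
(141, 246) [0.4992 0.2965 0.0051]
```

View pics/stand0.png

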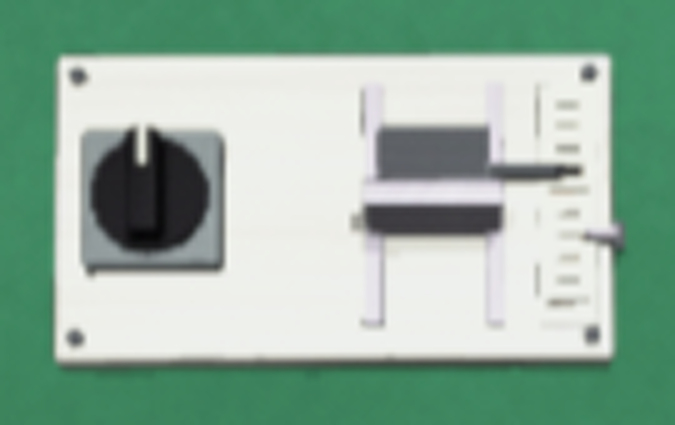

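The enlarged crop shows the pointer tip at about (326,159) and the mark tip at about (327,172), roughly 29 mm apart. The knob's bar runs along x with its index at the far end. I'll move above the stand and measure with the wrist camera.

>>> step_arm([
  [[2,3.8,0.3,0.14,6],[2,3.8,0.3,0.14,6],[2,3.8,0.3,0.14,6],[2,3.8,0.3,0.14,6],[2,3.8,0.3,0.14,6],[2,3.8,0.3,0.14,6],[2,3.8,0.3,0.14,6],[2,3.8,0.3,0.14,6],[2,3.8,0.3,0.14,6],[2,3.8,0.3,0.14,6]],
])

```text
clock: 1.1
tool_pos: [0.495, -0.2255, 0.2566]
orientation: [180.0, 0.0, -73.6]
force: [1.1, -0.3, -1.4]
opening: 0.06
gripper_force: 0.0
```

>>> step_arm([
  [[1,2,0,0.14,6],[1,2,0,0.14,6],[1,2,0,0.14,6],[1,2,0,0.14,6],[1,2,0,0.14,6],[1,2,0,0.14,6],[1,2,0,0.14,6],[1,2,0,0.14,6],[1,2,0,0.14,6],[0,0,0,0,6]],
])

```text
clock: 2.1
tool_pos: [0.5854, -0.0453, 0.2558]
orientation: [-180.0, 0.1, -1.4]
force: [-0.3, -0.2, -0.1]
opening: 0.06
gripper_force: 0.0
```

```bash
python3 - <<'E'
from h import *
o=ctrl.get_obs();print(o["tool_pos"],o["orientation"],o["joint_pos"])
c=cam("wrist");p,d=viewer.snapshot("wrist");cv2.imwrite("pics/w1.png",p);np.savez("w1.npz",p=p,d=d);print(c)
p,d=viewer.snapshot("side");np.savez("side1.npz",p=p,d=d)
p,d=viewer.snapshot("top");np.savez("top1.npz",p=p,d=d)
E
```

```text
[ 0.5853587  -0.04533255  0.25580329] [-1.79995740e+02  5.05969075e-02 -1.37547637e+00] [ 1.46269682e+01  1.13374667e+01 -8.16295135e+00 -1.91353877e-02
 -7.05470449e+01  7.40039338e+01]
(array([[380.68378864,   0.        , 318.94466592],
       [  0.        , 380.68378864, 236.64544428],
       [  0.        ,   0.        ,   1.        ]]), array([ 0.65737509, -0.04707182,  0.41373844]), array([[-2.38912200e-02, -9.61292068e-01, -2.74493661e-01],
       [-9.99714369e-01,  2.31446920e-02,  5.95856057e-03],
       [ 6.25154211e-04,  2.74557614e-01, -9.61570448e-01]]))
```

View pics/w1.png

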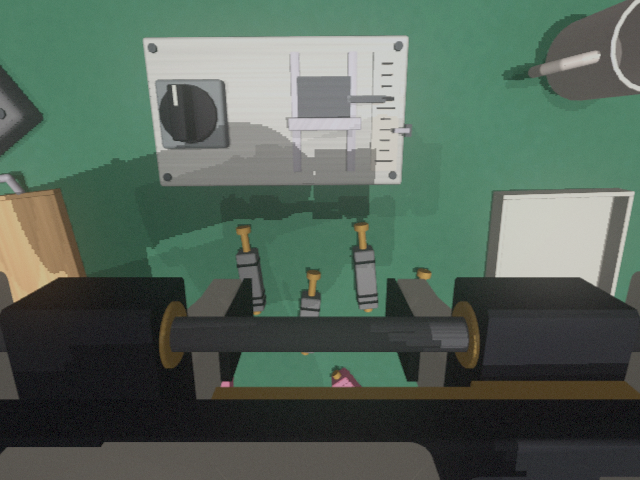

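Wrist view: the knob is at (188,113), the pointer tip at (393,99), the mark tab's inner end at (392,130), and the anvil plate's top at (323,124). The wooden tray is on the left and the white tray on the right.

```bash
python3 - <<'E'
from h import *
f=np.load("w1.npz");p,d=f["p"],f["d"]
M=R.from_euler("xyz",[0,0,0]).as_matrix()
c=(np.array([[380.68378864,0,318.94466592],[0,380.68378864,236.64544428],[0,0,1]]),np.array([0.65737509,-0.04707182,0.41373844]),np.array([[-2.38912200e-02,-9.61292068e-01,-2.74493661e-01],[-9.99714369e-01,2.31446920e-02,5.95856057e-03],[6.25154211e-04,2.74557614e-01,-9.61570448e-01]]))
P=cloud(c,d)
crop=cv2.resize(p[80:150,340:420],None,fx=8,fy=8,interpolation=cv2.INTER_CUBIC);cv2.imwrite("pics/w1c.png",crop)
print("ptr",onplane(c,(393,99),.032),"mark",onplane(c,(392,130),.034))
# knob bar: depth z>0.065 near
def box(a,b,zlo,zhi,n):
    m=(P[...,2]>zlo)&(P[...,2]<zhi)&(P[...,0]>a[0])&(P[...,0]<a[1])&(P[...,1]>b[0])&(P[...,1]<b[1])
    q=P[m];
    if len(q)<5: print(n,"none",len(q));return
    r=cv2.minAreaRect(q[:,:2].astype(np.float32)*1000);print(n,len(q),np.round(r[0],1),np.round(r[1],1),round(r[2],1),"z",np.median(q[:,2]).round(4))
    return m
box((.6,.74),(.02,.12),.068,.085,"bar");box((.6,.74),(.02,.12),.043,.056,"disc");box((.6,.74),(.0,.12),.033,.043,"block")
m=box((.6,.74),(-.1,0),.075,.1,"plate")
box((.58,.76),(-.15,.13),.017,.027,"standtop")
box((.6,.74),(-.14,-.09),.028,.034,"ptr");box((.6,.74),(-.16,-.112),.033,.045,"mark")
E
```

```text
ptr [[ 0.68200463 -0.11792854  0.032     ]] mark [[ 0.65379831 -0.11742523  0.034     ]]
bar 1027 [672.9  73.1] [14.7 45.7] 89.3 z 0.0745
disc 1455 [672.1  72.8] [50.  51.4] 21.3 z 0.0487
block 1860 [672.8  73.3] [62.4 62.1] 88.9 z 0.0394
plate 904 [660.8 -51.4] [59.5  9.7] 89.6 z 0.0878
standtop 28201 [671.6  -6.8] [249.9 140.4] 89.0 z 0.0219
ptr 117 [ 668.7 -116.1] [57.  20.4] 44.3 z 0.0313
mark 98 [ 667.7 -122.4] [35.1 14. ] 11.0 z 0.0384
```

View pics/w1c.png

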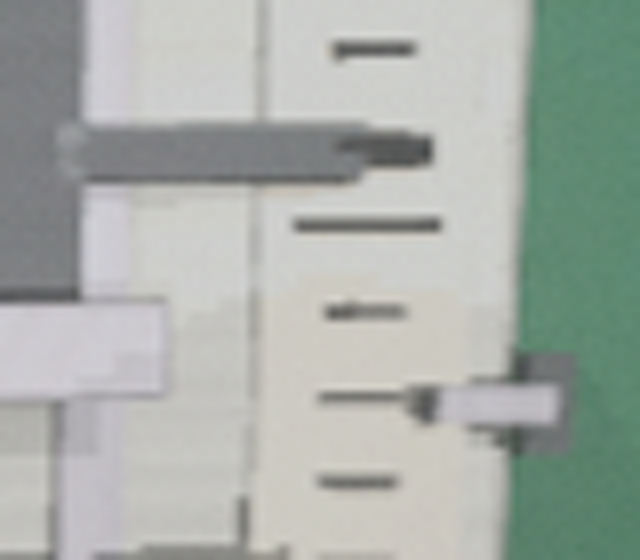

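The crop shows the pointer tip at wrist pixel (394,98.8) and the mark's inner end at (391,130.4). That puts the gap at 28.5 mm, or about 2.85 rad, with the knob at (0.6725, 0.073). Going to grip it.

>>> step_arm([
  [[2.2,3,-1,0.01,5],[2.2,3,-2,0,5],[2.2,3,-2,0,5],[2.1,2.83,-2,0,5],[0,0,-4,0,5],[0,0,-4,0,5],[0,0,-3,0,5],[0,0,-1.3,0,5],[0,0,-1,0,5],[0,0,0,0,5]],
])

```text
clock: 3.25
tool_pos: [0.6716, 0.0705, 0.0533]
orientation: [180.0, 0.0, -1.2]
force: [-0.4, 0.3, -0.4]
opening: 0.0497
gripper_force: 0.0
```

>>> step_arm([
  [[0,0,0,0,0.5],[0,0,0,0,0.5],[0,0,0,0,0.5],[0,0,0,0,0.5],[0,0,0,0,0.5],[0,0,0,0,0.5]],
])

```text
clock: 3.85
tool_pos: [0.672, 0.0729, 0.0542]
orientation: [-179.9, -0.1, -1.1]
force: [-2.0, 8.1, 2.6]
opening: 0.014
gripper_force: 30.0
```

>>> step_arm([
  [[0,0.15,0,-0.13,0.5],[0,0,0,-0.13,0.5],[0,0,0,-0.13,0.5],[0,0,0,-0.13,0.5],[0,0,0,-0.13,0.5],[0,0,0,-0.13,0.5],[0,0,0,-0.13,0.5],[0,0,0,-0.13,0.5],[0,0,0,-0.13,0.5],[0,0,0,-0.13,0.5]],
])

```text
clock: 4.85
tool_pos: [0.6739, 0.0755, 0.0543]
orientation: [-179.7, 0.1, -75.8]
force: [4.0, 10.2, -2.2]
opening: 0.0138
gripper_force: 30.0
```

>>> step_arm([
  [[0,0,0,-0.13,0.5],[0,0,0,-0.13,0.5],[0,0,0,-0.13,0.5],[0,0,0,-0.13,0.5],[0,0,0,-0.13,0.5],[0,0,0,-0.13,0.5],[0,0,0,-0.13,0.5],[0,0,0,-0.13,0.5],[0,0,0,-0.13,0.5],[0,0,0,0,0.5]],
])

```text
clock: 5.85
tool_pos: [0.6766, 0.0747, 0.0548]
orientation: [-179.8, 0.5, -142.8]
force: [11.9, 3.7, -6.6]
opening: 0.0138
gripper_force: 30.0
```

```bash
cat > look.py <<'E'
from h import *
o=ctrl.get_obs();print(o["tool_pos"].round(4),o["orientation"].round(1),o["joint_pos"].round(1),o["force"].round(1),o["moment"].round(2))
c=cam("top");p,d=viewer.snapshot("top");np.savez("top2.npz",p=p,d=d)
P=cloud(c,d)
m=(P[...,2]>.075)&(P[...,2]<.1)&(P[...,0]>.59)&(P[...,0]<.74)&(P[...,1]>-.1)&(P[...,1]<0.005)
print("plate",m.sum(),np.median(P[m],0).round(4) if m.any() else None)
cs=cam("side");q,ds=viewer.snapshot("side");np.savez("side2.npz",p=q,d=ds)
u,v=proj(c,[.66,-.11,.03])[0].astype(int);a=cv2.resize(p[v-25:v+25,u-25:u+25],(400,400),interpolation=cv2.INTER_CUBIC)
us,vs=proj(cs,[.66,-.11,.03])[0].astype(int);b=cv2.resize(q[vs-25:vs+25,us-25:us+25],(400,400),interpolation=cv2.INTER_CUBIC)
print("crop origins",u-25,v-25,us-25,vs-25)
cv2.imwrite("pics/ptr.png",np.hstack([a,b]))
E
python3 look.py
```

```text
[0.6766 0.0747 0.0548] [-179.8    0.5 -142.8] [ 22.7  28.8 -10.4   0.1 -50.2 -75.6] [11.9  3.7 -6.6] [ 1.59 -4.59  0.01]
plate 170 [ 0.6331 -0.0517  0.0868]
crop origins 297 143 249 213
```

View pics/ptr.png

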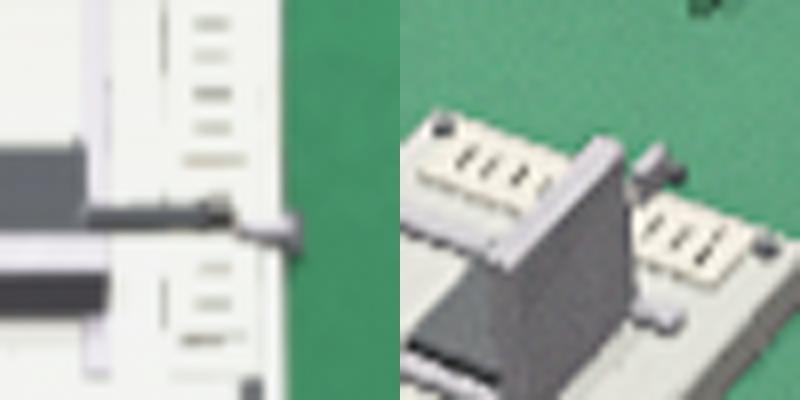

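Top crop: the pointer tip at crop (232,213) is still about 2 px, or 4 mm, behind the mark at (238,230). That matches 2.47 of 2.85 rad turned, so I'll turn the rest.

>>> step_arm([
  [[-0.15,0,0,-0.13,0.5],[-0.15,0,0,-0.13,0.5],[-0.1,0,0,-0.12,0.5],[0,0,0,0,0.5],[0,0,0,0,0.5],[0,0,0,0,0.5]],
])

```text
clock: 6.55
tool_pos: [0.6767, 0.074, 0.0568]
orientation: [-179.9, 1.0, -164.3]
force: [23.0, -2.6, -5.8]
opening: 0.0139
gripper_force: 30.0
```

```bash
python3 look.py
```

```text
[0.6767 0.074  0.0568] [-179.9    1.  -164.3] [ 22.7  28.5 -10.8   0.3 -49.8 -97.2] [23.  -2.6 -5.8] [-1.05 -8.36 -0.09]
plate 161 [ 0.6294 -0.0516  0.087 ]
crop origins 297 143 249 213
```

View pics/ptr.png

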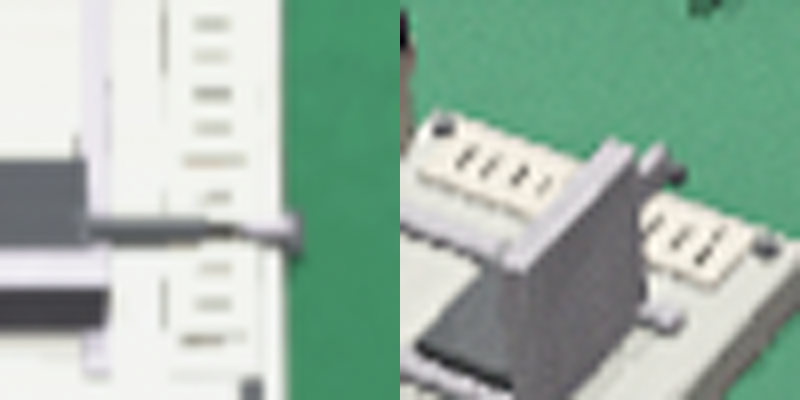

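The pointer now meets the mark at (230,230). I'll ease the side load, press the knob down a little so it counts as pushed in, then pull it up.

>>> step_arm([
  [[0.2,0,-0.2,0,0.5],[0.2,0,-0.2,0,0.5],[0,0,0,0,0.5],[0,0,0,0,0.5],[0,0,0,0,0.5],[0,0,0,0,0.5]],
])

```text
clock: 7.25
tool_pos: [0.6772, 0.0739, 0.054]
orientation: [-179.9, 0.7, -164.3]
force: [6.1, 0.7, 14.0]
opening: 0.0133
gripper_force: 30.0
```

>>> step_arm([
  [[0,0,0.3,0,0.5],[0,0,0.4,0,0.5],[0,0,0.4,0,0.5],[0,0,0.4,0,0.5],[0,0,0.3,0,0.5],[0,0,0.2,0,0.5],[0,0,0,0,0.5],[0,0,0,0,0.5]],
])

```text
clock: 8.05
tool_pos: [0.6764, 0.0738, 0.0686]
orientation: [180.0, 0.5, -164.4]
force: [19.7, 0.4, -20.6]
opening: 0.0138
gripper_force: 30.0
```

>>> step_arm([
  [[0.2,0,-0.1,0,0.5],[0,0,0,0,5],[0,0,0,0,5],[0,0,0,0,5],[0,0,2,0,5],[0,0,4,0,5],[-1,0,4,0,5],[-3,-1,3,0,5],[-4,-2,0,0,5],[-4,-2,0,0,5]],
])

```text
clock: 9.05
tool_pos: [0.5525, 0.0222, 0.1996]
orientation: [180.0, 0.1, -164.4]
force: [-1.3, -0.6, -0.2]
opening: 0.0499
gripper_force: 0.0
```

```bash
python3 - <<'E'
from h import *
o=ctrl.get_obs();print(o["tool_pos"].round(4),o["orientation"].round(1),o["joint_pos"].round(1),o["force"].round(1),o["clock"])
c=cam("top");p,d=viewer.snapshot("top");P=cloud(c,d)
m=(P[...,2]>.075)&(P[...,2]<.1)&(P[...,0]>.59)&(P[...,0]<.74)&(P[...,1]>-.1)&(P[...,1]<0.005)
print("plate",m.sum(),np.median(P[m],0).round(4) if m.any() else None)
m=(P[...,2]>.076)&(P[...,2]<.1)&(abs(P[...,0]-.673)<.04)&(abs(P[...,1]-.073)<.04)
print("bar",m.sum(),np.median(P[m],0).round(4) if m.any() else None)
cv2.imwrite("pics/top3.png",p);cv2.imwrite("pics/top3s.png",cv2.resize(p[125:305,90:460],None,fx=2.1,fy=2.1))
E
```

```text
[0.5525 0.0222 0.1996] [ 1.800e+02  1.000e-01 -1.644e+02] [ 22.6  10.2 -17.2  -0.  -62.5 -97. ] [-1.3 -0.6 -0.2] 9.05
plate 25 [ 0.6294 -0.077   0.0868]
bar 0 None
```

View pics/top3s.png

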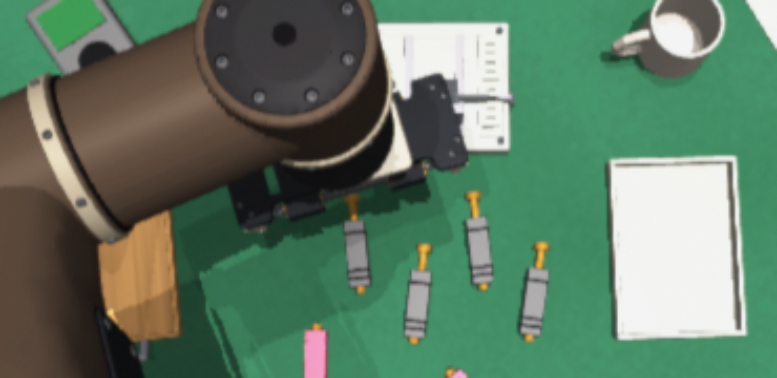

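The pointer is still on the mark in that view, where the crop shows the pointer tip meeting the tab at (508,98). The knob is hidden by the arm, so I'll check it from the side. Next I'll measure the probes with the wrist camera.

```bash
cat > probes.py <<'E'
from h import *
def probes(n):
    c=cam(n);p,d=viewer.snapshot(n);P=cloud(c,d)
    hsv=cv2.cvtColor(p,cv2.COLOR_BGR2HSV);S,V=hsv[...,1],hsv[...,2];H=hsv[...,0]
    m=(P[...,2]>.013)&(P[...,2]<.032)&(S<70)&(V>40)&(P[...,0]>.3)&(P[...,0]<.59)&(P[...,1]>-.22)&(P[...,1]<.2)&(d>0)
    br=(H>12)&(H<35)&(S>110)&(V>60)&(P[...,2]>.006)&(P[...,2]<.03)&(d>0)
    for k in comps(cv2.morphologyEx(m.astype(np.uint8),cv2.MORPH_CLOSE,np.ones((5,5))),60):
        mm=np.zeros(m.shape,np.uint8);cv2.drawContours(mm,[k],-1,1,-1);q=P[(mm>0)&m]
        (x,y),(w,h),a=cv2.minAreaRect((q[:,:2]*1000).astype(np.float32))
        b=cv2.boxPoints(((x,y),(w,h),a));e=b[1]-b[0] if np.linalg.norm(b[1]-b[0])>np.linalg.norm(b[2]-b[1]) else b[2]-b[1]
        e=e*np.sign(e[0]);near=br&(np.hypot(P[...,0]-x/1000,P[...,1]-y/1000)<.07)
        hd=P[near];hd=hd[hd[:,0]>x/1000+.03] if len(hd) else hd
        print(n,"probe",round(x,1),round(y,1),"size",round(max(w,h),1),round(min(w,h),1),"yaw",np.degrees(np.arctan2(e[1],e[0])).round(1),"ztop",np.percentile(q[:,2],90).round(4),"head",len(hd))
    return c,p,P
if __name__=="__main__":
    import sys
    o=ctrl.get_obs();print(o["tool_pos"].round(4),o["orientation"].round(1),o["clock"])
    for n in sys.argv[1:]: probes(n)
E
python3 probes.py wrist top
python3 - <<'E'
from h import *
c=cam("side");p,d=viewer.snapshot("side");P=cloud(c,d)
m=(P[...,2]>.078)&(P[...,2]<.1)&(abs(P[...,0]-.673)<.04)&(abs(P[...,1]-.073)<.04)
print("bar",m.sum(),P[m].mean(0) if m.any() else 0, np.percentile(P[m][:,2],90) if m.any() else 0)
E
```

```text
[0.5456 0.0193 0.1989] [ 1.799e+02 -1.000e-01 -1.645e+02] 9.1
wrist probe 493.4 33.3 size 69.9 22.7 yaw 4.4 ztop 0.0227 head 273
wrist probe 493.7 -95.6 size 70.0 22.8 yaw 5.2 ztop 0.0228 head 295
wrist probe 437.1 -28.9 size 73.6 22.3 yaw -7.5 ztop 0.0228 head 336
wrist probe 440.7 -152.0 size 71.5 23.4 yaw -10.4 ztop 0.0228 head 382
top probe 333.5 -85.0 size 66.5 21.6 yaw 36.5 ztop 0.0248 head 8
top probe 438.3 -29.8 size 69.9 22.0 yaw -7.5 ztop 0.0246 head 52
top probe 437.2 -152.1 size 70.3 22.2 yaw -10.3 ztop 0.0241 head 52
top probe 492.2 32.8 size 69.2 21.9 yaw 4.9 ztop 0.0244 head 39
top probe 492.5 -96.3 size 68.9 22.2 yaw 4.7 ztop 0.0245 head 51
bar 175 [0.67127458 0.0757647  0.08797505] 0.09242360234865328
```

The knob bar's top is at about 0.089 m, so it is out. Picking probe A at (0.4935, 0.0333).

>>> step_arm([
  [[-2.6,0.7,-1,-0.1,4],[-2.6,0.7,-3,-0.094,4],[0,0,-4,0,4],[0,0,-4,0,4],[0,0,-3.5,0,4],[0,0,-2.3,0,4],[0,0,-1.5,0,4],[0,0,0,0,4],[0,0,0,0,4]],
])

```text
clock: 10.15
tool_pos: [0.5023, 0.0368, 0.0055]
orientation: [-180.0, -0.0, -175.5]
force: [0.5, -0.4, 0.1]
opening: 0.0401
gripper_force: 0.0
```

>>> step_arm([
  [[0,0,0,0,1],[0,0,0,0,1],[0,0,0,0,1],[0,0,0,0,1],[0,0,0,0,1]],
])

```text
clock: 10.65
tool_pos: [0.5022, 0.0368, 0.0064]
orientation: [180.0, 0.1, -175.5]
force: [-2.0, 0.3, 6.1]
opening: 0.0217
gripper_force: 30.0
```

>>> step_arm([
  [[0,0,2.5,0,1],[0,0,3,0,1],[0,-3,0.9,-0.047,1],[1.5,-3,0,-0.047,1],[1.5,-2.8,-1,0,1],[1.8,0,-1,0,1],[0.9,0,0,0,1],[0,0,0,0,1],[0,0,0,0,1]],
])

```text
clock: 11.55
tool_pos: [0.5582, -0.0511, 0.0497]
orientation: [180.0, -0.0, 179.1]
force: [-0.7, -0.2, -1.7]
opening: 0.0216
gripper_force: 30.0
```

>>> step_arm([
  [[0.4,0,0,0,1],[0.4,0,0,0,1],[0,0,0,0,1],[0,0,0,0,1],[0,0,0,0,1]],
])

```text
clock: 12.05
tool_pos: [0.5665, -0.0514, 0.0496]
orientation: [180.0, -0.0, 179.1]
force: [0.8, 0.2, -1.2]
opening: 0.0211
gripper_force: 30.0
```

```bash
python3 - <<'E'
from h import *
o=ctrl.get_obs();print(o["tool_pos"].round(4),o["orientation"].round(2),o["force"].round(2),o["opening"])
p,d=viewer.snapshot("side");c=cam("side");u,v=proj(c,[.6,-.04,.05])[0].astype(int)
cv2.imwrite("pics/press1.png",cv2.resize(p[v-60:v+60,u-70:u+70],None,fx=5,fy=5,interpolation=cv2.INTER_CUBIC))
E
```

```text
[ 0.5665 -0.0514  0.0496] [180.    -0.   179.08] [ 0.75  0.16 -1.24] 0.021130736057627515
```

View pics/press1.png

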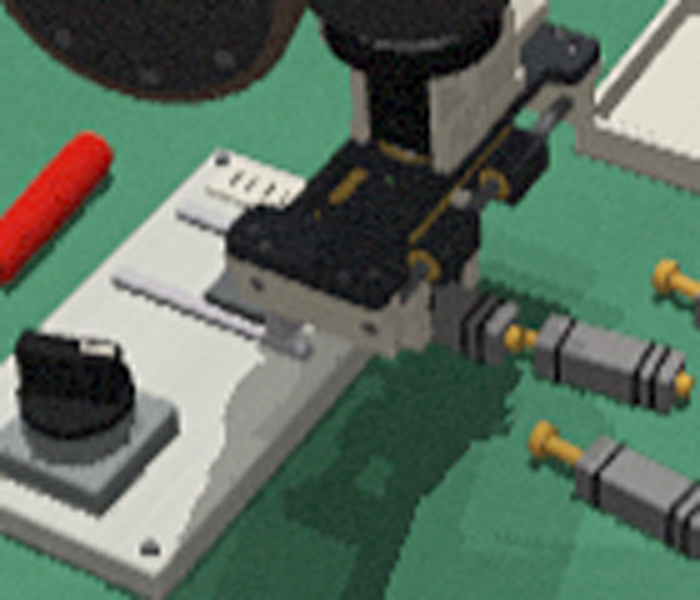

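The side crop shows the knob standing clear on its stem at (75,390), so it is out. The probe is held level in front of the anvil, and I'll press in small steps.

>>> step_arm([
  [[0.4,0,0,0,1],[0.4,0,0,0,1],[0,0,0,0,1],[0,0,0,0,1]],
])

```text
clock: 12.5
tool_pos: [0.5747, -0.0515, 0.0494]
orientation: [-180.0, -0.0, 179.1]
force: [0.5, 0.2, -0.7]
opening: 0.0216
gripper_force: 30.0
```

>>> step_arm([
  [[0.3,0,0,0,1],[0.2,0,0,0,1],[0,0,0,0,1],[0,0,0,0,1],[0,0,0,0,1]],
])

```text
clock: 13.0
tool_pos: [0.5795, -0.0515, 0.0495]
orientation: [-180.0, -0.0, 179.1]
force: [-1.3, 0.4, -1.9]
opening: 0.0218
gripper_force: 30.0
```

>>> step_arm([
  [[0.2,0,0,0,1],[0.1,0,0,0,1],[0,0,0,0,1],[0,0,0,0,1],[0,0,0,0,1]],
])

```text
clock: 13.5
tool_pos: [0.5825, -0.0515, 0.0495]
orientation: [-180.0, -0.0, 179.1]
force: [-1.3, -0.5, -1.4]
opening: 0.0218
gripper_force: 30.0
```

>>> step_arm([
  [[0.2,0,0,0,1],[0.1,0,0,0,1],[0,0,0,0,1],[0,0,0,0,1],[0,0,0,0,1]],
])

```text
clock: 14.0
tool_pos: [0.5856, -0.0515, 0.0495]
orientation: [-180.0, -0.0, 179.1]
force: [-2.4, -1.1, -1.2]
opening: 0.0218
gripper_force: 30.0
```

```bash
cat > force.py <<'E'
from h import *
F=[]
for i in range(3):
    o=ctrl.get_obs();F.append(o["force"]);p,d=viewer.snapshot("side")
F.append(ctrl.get_obs()["force"]);print(np.array(F).round(2).tolist(),o["tool_pos"].round(4),o["opening"])
c=cam("side");P=cloud(c,d)
cv2.imwrite("pics/press2.png",cv2.resize(p[150:310,220:430],None,fx=3.5,fy=3.5,interpolation=cv2.INTER_CUBIC))
E
python3 force.py
```

```text
[[-2.44, -1.13, -1.25], [-2.2, -0.64, -1.13], [-2.74, -0.7, -1.21], [-1.77, -1.31, -1.46]] [ 0.5856 -0.0515  0.0495] 0.02141407615265532
```

The spring reads about 2.3 N near full press, where a firm one would give over 7 N, so probe A is weak and goes in the white tray.

>>> step_arm([
  [[-2,0,0,0,1],[-3,0,1.5,0,1],[-3,-2.7,2,0,1],[-2.5,-4,0.5,0,1],[-2,-4,0,0,1],[0,-4,0,0,1],[0,-4,0,0,1],[0,-4,0,0,1],[0,0,0,0,1],[0,0,0,0,1]],
])

```text
clock: 15.15
tool_pos: [0.4609, -0.2795, 0.0896]
orientation: [-180.0, 0.1, 178.9]
force: [-0.4, 0.2, -1.0]
opening: 0.0219
gripper_force: 30.0
```

```bash
cat > tray.py <<'E'
from h import *
import sys
o=ctrl.get_obs();print(o["tool_pos"].round(4),o["orientation"].round(1),o["clock"],o["opening"])
for n in ("wrist","side"):
    c=cam(n);p,d=viewer.snapshot(n);P=cloud(c,d);cv2.imwrite(f"pics/tray_{n}.png",p)
    for nm,x,y,zl,zh in (("white",.491,-.303,.019,.028),("wood",.502,.294,.009,.016)):
        m=(abs(P[...,0]-x)<.13)&(abs(P[...,1]-y)<.09)&(P[...,2]>zl)&(P[...,2]<zh)&(d>0);q=P[m]
        if len(q)>30:
            r=cv2.minAreaRect((q[:,:2]*1000).astype(np.float32));print(n,nm,len(q),np.round(r[0],1),np.round(r[1],1),round(r[2],1), "x",np.percentile(q[:,0],[1,99]).round(3),"y",np.percentile(q[:,1],[1,99]).round(3))
E
python3 tray.py
```

```text
[ 0.4609 -0.2795  0.0896] [-1.800e+02  1.000e-01  1.789e+02] 15.15 0.021850291168463994
wrist white 4459 [ 436.7 -304.5] [ 79.6 135.2] 0.3 x [0.397 0.473] y [-0.372 -0.237]
side white 426 [ 493.3 -302.8] [191.6 144.1] 0.5 x [0.398 0.588] y [-0.37  -0.233]
side wood 1194 [504.  295.7] [211.5 138.2] 5.2 x [0.402 0.601] y [0.223 0.37 ]
```

>>> step_arm([
  [[0,0,-3,0,1],[0,0,-3,0,1],[0,0,-1.2,0,1],[0,0,-0.45,0,1],[0,0,0,0,1],[0,0,0,0,3],[0,0,0,0,3],[0,0,0,0,3]],
])

```text
clock: 16.05
tool_pos: [0.4614, -0.2786, 0.0141]
orientation: [-180.0, 0.1, 179.1]
force: [0.1, 0.3, -0.8]
opening: 0.0296
gripper_force: 0.0
```

>>> step_arm([
  [[0,0,2,0,3],[0,0,3.5,0,4],[0,2,4,0,4],[0,4,2,0,4],[-1,4,0,0,4],[-1,4,0,0,4],[-0.5,3,0,0,4],[0,0,0,0,4],[0,0,0,0,4]],
])

```text
clock: 16.95
tool_pos: [0.436, -0.1079, 0.1288]
orientation: [180.0, 0.1, 179.2]
force: [-0.1, -0.7, 0.6]
opening: 0.0402
gripper_force: 0.0
```

```bash
python3 probes.py wrist top; cat > tl.py <<'E'
from h import *
c=cam("side");p,d=viewer.snapshot("side");cv2.imwrite("pics/side_t.png",p)
hsv=cv2.cvtColor(p,cv2.COLOR_BGR2HSV);P=cloud(c,d)
for nm,x,y in (("white",.492,-.304),("wood",.503,.295)):
    m=(abs(P[...,0]-x)<.085)&(abs(P[...,1]-y)<.058)&(P[...,2]>.013)&(d>0)&(hsv[...,1]<70)&(hsv[...,2]<185)&(P[...,2]<.05)
    for k in comps(m,40):
        mm=np.zeros(m.shape,np.uint8);cv2.drawContours(mm,[k],-1,1,-1);q=P[(mm>0)&m];print(nm,len(q),q.mean(0).round(4),"z90",np.percentile(q[:,2],90).round(4),"x",np.ptp(q[:,0]).round(3),"y",np.ptp(q[:,1]).round(3))
E
python3 tl.py
```

```text
[ 0.436  -0.1079  0.1288] [1.800e+02 1.000e-01 1.792e+02] 16.95
wrist probe 479.4 -96.8 size 42.5 22.1 yaw 5.1 ztop 0.0225 head 142
wrist probe 438.3 -29.3 size 69.4 23.2 yaw -7.4 ztop 0.0225 head 51
wrist probe 435.2 -151.2 size 68.8 22.2 yaw -9.8 ztop 0.0226 head 0
wrist probe 320.7 -95.7 size 31.9 22.7 yaw 35.9 ztop 0.0228 head 97
white 203 [ 0.4456 -0.2729  0.0247] z90 0.0297 x 0.058 y 0.029
```

Probe A is in the white tray. Next is probe D at (0.436, -0.1515), yaw -10°.

>>> step_arm([
  [[0,-2.2,-2,-0.08,4],[0,-2.16,-3,-0.08,4],[0,0,-3.5,0,4],[0,0,-2.3,0,4],[0,0,-1.48,0,4],[0,0,0,0,4],[0,0,0,0,1],[0,0,0,0,1],[0,0,0,0,1],[0,0,0,0,1]],
])

```text
clock: 18.1
tool_pos: [0.4365, -0.1521, 0.0062]
orientation: [180.0, 0.1, 169.9]
force: [0.3, -1.3, 3.9]
opening: 0.0214
gripper_force: 30.0
```

>>> step_arm([
  [[0,0,3,0,1],[0,0,3,0.08,1],[2.5,3,0,0.08,1],[2.5,3.5,0,0,1],[3,3.56,0,0,1],[2,0,-1,0,1],[1.5,0,-0.6,0,1],[0,0,0,0,1],[0,0,0,0,1]],
])

```text
clock: 19.0
tool_pos: [0.5496, -0.0522, 0.0488]
orientation: [-180.0, -0.1, 179.0]
force: [-1.0, 0.5, -1.0]
opening: 0.0219
gripper_force: 30.0
```

>>> step_arm([
  [[0.3,0,0,0,1],[0.3,0,0,0,1],[0.3,0,0,0,1],[0.3,0,0,0,1],[0.3,0,0,0,1],[0.3,0,0,0,1],[0,0,0,0,1],[0,0,0,0,1],[0,0,0,0,1]],
])

```text
clock: 19.9
tool_pos: [0.5684, -0.0515, 0.0492]
orientation: [-180.0, -0.0, 179.1]
force: [0.7, 0.0, -0.9]
opening: 0.0218
gripper_force: 30.0
```

```bash
python3 force.py
```

```text
[[0.74, 0.0, -0.89], [-0.69, 0.28, -0.61], [-2.25, -0.72, -1.59], [-1.69, -0.33, -1.82]] [ 0.5684 -0.0515  0.0492] 0.021873942611688978
```

>>> step_arm([
  [[0.3,0,0,0,1],[0.3,0,0,0,1],[0.1,0,0,0,1],[0,0,0,0,1],[0,0,0,0,1],[0,0,0,0,1]],
])

```text
clock: 20.65
tool_pos: [0.5754, -0.0515, 0.0492]
orientation: [-180.0, -0.0, 179.1]
force: [-2.0, -1.1, -1.6]
opening: 0.0217
gripper_force: 30.0
```

```bash
python3 force.py
```

```text
[[-2.04, -1.14, -1.58], [-2.54, -0.71, -1.89], [-2.06, -0.63, -1.71], [-2.43, -0.77, -0.92]] [ 0.5755 -0.0515  0.0492] 0.021709586810270225
```

View pics/press2.png

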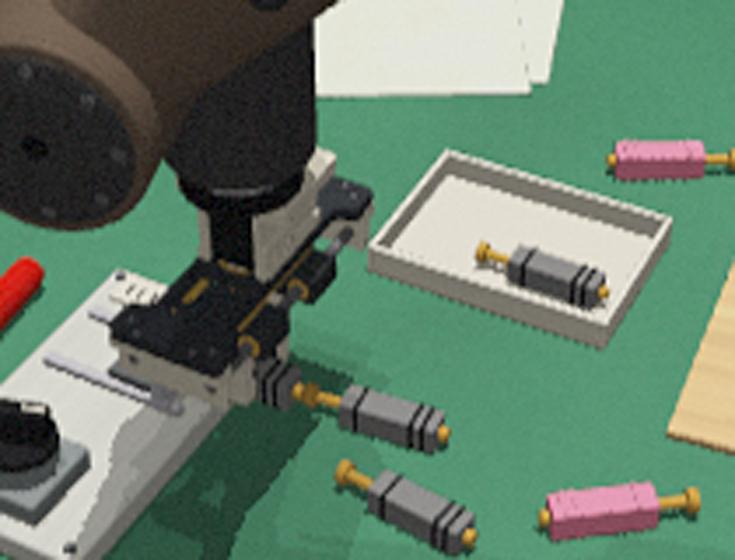

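The white tray holds probe A flat, around (555,270) in the crop. Probe D reads about 2.3 N at 11 mm, so it is weak too and goes beside A.

>>> step_arm([
  [[-2,0,0,0,1],[-3,0,1.5,0,1],[-3,-3.2,2,0,1],[-2.3,-4,0.5,0,1],[-2,-4,0,0,1],[0,-4.2,0,0,1],[0,-4.2,0,0,1],[0,-4.2,0,0,1],[0,-4,0,0,1],[0,0,0,0,1]],
])

```text
clock: 21.8
tool_pos: [0.4535, -0.3337, 0.0895]
orientation: [-179.9, 0.1, 178.9]
force: [-1.5, 0.5, -1.0]
opening: 0.0215
gripper_force: 30.0
```

>>> step_arm([
  [[0,0,-2,0,1],[0,0,-2,0,1]],
])

```text
clock: 22.0
tool_pos: [0.4538, -0.3302, 0.0496]
orientation: [-179.9, 0.2, 179.0]
force: [0.0, 0.4, -0.7]
opening: 0.0219
gripper_force: 30.0
```

>>> step_arm([
  [[0,0,-2,0,1],[0,0,-1.2,0,1],[0,0,-0.45,0,1],[0,0,0,0,1],[0,0,0,0,2.7],[0,0,0,0,2.7],[0,0,0,0,2.7]],
])

```text
clock: 22.7
tool_pos: [0.4533, -0.3296, 0.0136]
orientation: [-180.0, 0.1, 179.1]
force: [-0.3, 0.5, -0.3]
opening: 0.0272
gripper_force: 0.0
```

>>> step_arm([
  [[0,0,2,0,2.7],[0,0,3.5,0,4],[0,2,4,0,4],[0,4,2,0,4],[0,4.2,0,0,4],[0,4.2,0,0,4],[0,4.2,0,0,4],[0,3,0,0,4],[0,0,0,0,4],[0,0,0,0,4]],
])

```text
clock: 23.7
tool_pos: [0.453, -0.1128, 0.1284]
orientation: [180.0, 0.1, 179.2]
force: [0.0, -0.8, -0.1]
opening: 0.0399
gripper_force: 0.0
```

```bash
python3 probes.py wrist top; python3 tl.py
```

```text
[ 0.453  -0.1128  0.1284] [1.800e+02 1.000e-01 1.792e+02] 23.7
wrist probe 487.6 -96.1 size 58.7 22.2 yaw 4.8 ztop 0.0226 head 102
wrist probe 438.7 -29.7 size 69.9 23.3 yaw -7.7 ztop 0.0225 head 216
wrist probe 328.4 -89.7 size 57.6 22.9 yaw 36.1 ztop 0.0229 head 107
white 248 [ 0.4525 -0.2732  0.0249] z90 0.0301 x 0.07 y 0.027
white 247 [ 0.4549 -0.3248  0.0248] z90 0.0296 x 0.069 y 0.028
```

Both are placed. Next is probe C at (0.4935, -0.096), yaw 4.9°.

>>> step_arm([
  [[2,0.85,-2,0.05,4],[2.05,0.83,-3,0.05,4],[0,0,-3.5,0,4],[0,0,-2.3,0,4],[0,0,-1.44,0,4],[0,0,0,0,4],[0,0,0,0,1],[0,0,0,0,1],[0,0,0,0,1],[0,0,0,0,1]],
])

```text
clock: 24.85
tool_pos: [0.4939, -0.0967, 0.0064]
orientation: [-180.0, 0.1, -175.2]
force: [-0.7, -0.6, 5.4]
opening: 0.0215
gripper_force: 30.0
```

Now to the front of the anvil: +5.6 cm in x, +4.5 cm in y, turning back by -0.1 rad, then press 5 mm past contact first.

>>> step_arm([
  [[0,0,3,0,1],[0,0,2.8,-0.05,1],[1.8,1.5,0,-0.05,1],[1.8,1.5,0,0,1],[1.4,1.5,-0.8,0,1],[0.6,0,-0.7,0,1],[0,0,0,0,1],[0,0,0,0,1]],
])

```text
clock: 25.65
tool_pos: [0.5481, -0.052, 0.0474]
orientation: [-180.0, -0.1, 179.1]
force: [-1.1, 0.7, -1.5]
opening: 0.0218
gripper_force: 30.0
```

>>> step_arm([
  [[0.3,0,0,0,1],[0.3,0,0,0,1],[0.3,0,0,0,1],[0.3,0,0,0,1],[0.3,0,0,0,1],[0.3,0,0,0,1],[0,0,0,0,1],[0,0,0,0,1],[0,0,0,0,1]],
])

```text
clock: 26.55
tool_pos: [0.567, -0.0517, 0.0483]
orientation: [-180.0, -0.0, 179.1]
force: [-0.1, -0.4, -1.6]
opening: 0.0216
gripper_force: 30.0
```

>>> step_arm([
  [[0.2,0,0,0,1],[0.2,0,0,0,1],[0,0,0,0,1],[0,0,0,0,1],[0,0,0,0,1]],
])

```text
clock: 27.05
tool_pos: [0.571, -0.0517, 0.0483]
orientation: [-180.0, -0.0, 179.1]
force: [-1.1, 0.5, -1.7]
opening: 0.0215
gripper_force: 30.0
```

>>> step_arm([
  [[0.3,0,0,0,1],[0.2,0,0,0,1],[0,0,0,0,1],[0,0,0,0,1],[0,0,0,0,1]],
])

```text
clock: 27.55
tool_pos: [0.576, -0.0517, 0.0483]
orientation: [-180.0, -0.0, 179.1]
force: [-0.9, -0.8, -0.8]
opening: 0.0216
gripper_force: 30.0
```

```bash
python3 force.py
```

```text
[[-0.91, -0.79, -0.79], [-2.01, -0.99, -0.93], [-2.26, -0.16, -1.04], [-0.95, -0.23, -1.31]] [ 0.576  -0.0517  0.0483] 0.02172034148554461
```

Readings are about 1.5 N at 12 mm. I'll go a little deeper, looking for the plunger's end stop, to prove it is in contact.

>>> step_arm([
  [[0.2,0,0,0,1],[0,0,0,0,1],[0,0,0,0,1],[0,0,0,0,1]],
])

```text
clock: 28.1
tool_pos: [0.5781, -0.0517, 0.0483]
orientation: [-180.0, -0.0, 179.1]
force: [-2.6, -0.1, -0.9]
opening: 0.0221
gripper_force: 30.0
```

>>> step_arm([
  [[0.15,0,0,0,1],[0,0,0,0,1],[0,0,0,0,1]],
])

```text
clock: 28.4
tool_pos: [0.5796, -0.0517, 0.0483]
orientation: [-180.0, -0.0, 179.1]
force: [-2.5, -1.1, -1.2]
opening: 0.0218
gripper_force: 30.0
```

>>> step_arm([
  [[0.1,0,0,0,1],[0,0,0,0,1],[0,0,0,0,1]],
])

```text
clock: 28.7
tool_pos: [0.5803, -0.0517, 0.0483]
orientation: [-180.0, -0.0, 179.1]
force: [-4.5, -1.0, -0.8]
opening: 0.0217
gripper_force: 30.0
```

It bottoms out at the expected depth with only about 2.5 N just before, so contact is proven and probe C is weak too. To fit a third probe in the white tray, I'll set it down, grip it 2 cm further forward and lay it between the other two.

>>> step_arm([
  [[-2.5,0,0,0,1],[-3,-1.5,0.5,0,1],[-3,-2,0,0,1],[0,-1,-1.5,0,1],[0,0,-1.8,0,1],[0,0,-0.9,0,1],[0,0,-0.35,0,1],[0,0,0,0,1],[0,0,0,0,1]],
])

```text
clock: 29.6
tool_pos: [0.4964, -0.0964, 0.0083]
orientation: [180.0, 0.1, 179.1]
force: [0.1, -0.8, -0.7]
opening: 0.0219
gripper_force: 30.0
```

>>> step_arm([
  [[0,0,0,0,3.2],[0,0,0,0,3.2],[0,0,0,0,3.2],[1,0,0,0,3.2],[1,0,0,0,3.2],[0,0,0,0,3.2],[0,0,0,0,1],[0,0,0,0,1],[0,0,0,0,1],[0,0,0,0,1]],
])

```text
clock: 30.6
tool_pos: [0.5153, -0.0967, 0.0078]
orientation: [180.0, -0.0, 179.1]
force: [-0.7, 0.5, -0.0]
opening: 0.0219
gripper_force: 30.0
```

>>> step_arm([
  [[0,0,3,0,1],[0,0,4,0,1],[0.6,-3,1,0,1],[1,-4,0,0,1],[0,-4.2,0,0,1],[0,-4.2,0,0,1],[0,-3.3,0,0,1],[0,-2,0,0,1],[0,0,0,0,1],[0,0,0,0,1]],
])

```text
clock: 31.6
tool_pos: [0.5311, -0.3039, 0.0875]
orientation: [180.0, -0.0, 179.0]
force: [-0.1, 0.9, -0.9]
opening: 0.0217
gripper_force: 30.0
```

```bash
python3 - <<'E'
from h import *
o=ctrl.get_obs();print(o["tool_pos"].round(4),o["orientation"].round(2),o["opening"])
p,d=viewer.snapshot("side");c=cam("side");u,v=proj(c,[.49,-.3,.03])[0].astype(int)
cv2.imwrite("pics/third.png",cv2.resize(p[v-60:v+60,u-80:u+80],None,fx=5,fy=5,interpolation=cv2.INTER_CUBIC))
E
python3 tl.py
```

```text
[ 0.5311 -0.3039  0.0875] [ 1.7998e+02 -4.0000e-02  1.7899e+02] 0.021748948780201564
white 249 [ 0.4527 -0.2729  0.0253] z90 0.0302 x 0.07 y 0.028
white 252 [ 0.4545 -0.3247  0.0247] z90 0.0299 x 0.071 y 0.029
```

View pics/third.png

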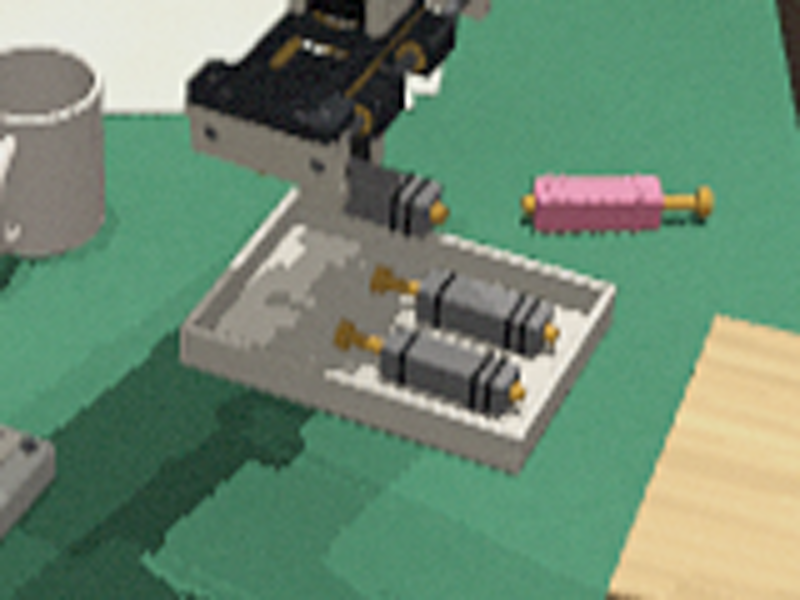

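The crop shows two probes flat side by side at (480,310) and (450,370), the third held over the far half, and the mug clear. Lowering between them.

>>> step_arm([
  [[0.2,0,-2.5,0,1],[0,0,-2.5,0,1],[0,0,-1.4,0,1],[0,0,-0.6,0,1],[0,0,-0.25,0,1],[0,0,0,0,1],[0,0,0,0,3],[0,0,0,0,3],[0,0,0,0,3]],
])

```text
clock: 32.6
tool_pos: [0.5341, -0.3038, 0.0161]
orientation: [-180.0, 0.1, 179.1]
force: [-0.4, -0.2, -0.1]
opening: 0.03
gripper_force: 0.0
```

>>> step_arm([
  [[0,0,2,0,3],[0,0,3.5,0,4],[-1,2,4,0,4],[-2,3.8,2,0,4],[-2,4.2,0,0,4],[-2,4.2,0,0,4],[-1.5,4.2,0,0,4],[0,4,0,0,4],[0,0,0,0,4],[0,0,0,0,4]],
])

```text
clock: 33.6
tool_pos: [0.449, -0.0788, 0.131]
orientation: [180.0, 0.1, 179.2]
force: [0.1, -0.2, -0.1]
opening: 0.04
gripper_force: 0.0
```

```bash
python3 probes.py wrist; python3 tl.py
```

```text
[ 0.449  -0.0788  0.131 ] [1.800e+02 1.000e-01 1.792e+02] 33.6
wrist probe 438.6 -29.4 size 69.7 22.8 yaw -7.6 ztop 0.0225 head 122
wrist probe 335.1 -84.8 size 68.2 22.6 yaw 36.5 ztop 0.0228 head 81
white 528 [ 0.456  -0.2992  0.0247] z90 0.0297 x 0.088 y 0.083
```

>>> step_arm([
  [[-0.5,2.5,-2,-0.06,4],[-0.54,2.44,-3,-0.058,4],[0,0,-3.5,0,4],[0,0,-2.4,0,4],[0,0,-1.56,0,4],[0,0,0,0,4],[0,0,0,0,1],[0,0,0,0,1],[0,0,0,0,1],[0,0,0,0,1]],
])

```text
clock: 34.7
tool_pos: [0.439, -0.0302, 0.0067]
orientation: [180.0, 0.1, 172.3]
force: [0.8, -2.1, 4.3]
opening: 0.0216
gripper_force: 30.0
```

>>> step_arm([
  [[0,0,3,0,1],[0,0,3,0.06,1],[2.5,-1,0,0.058,1],[3,-1.2,0,0,1],[3,0,-0.6,0,1],[2,0,-0.6,0,1],[0.6,0,-0.4,0,1],[0,0,0,0,1],[0,0,0,0,1]],
])

```text
clock: 35.6
tool_pos: [0.548, -0.0523, 0.0497]
orientation: [-180.0, -0.1, 179.1]
force: [0.0, 0.3, -1.1]
opening: 0.0215
gripper_force: 30.0
```

>>> step_arm([
  [[0.3,0,0,0,1],[0.3,0,0,0,1],[0.3,0,0,0,1],[0.3,0,0,0,1],[0.3,0,0,0,1],[0.3,0,0,0,1],[0,0,0,0,1],[0,0,0,0,1],[0,0,0,0,1]],
])

```text
clock: 36.5
tool_pos: [0.5667, -0.0524, 0.0495]
orientation: [-180.0, -0.1, 179.1]
force: [-3.1, 0.0, -0.2]
opening: 0.0217
gripper_force: 30.0
```

>>> step_arm([
  [[0.3,0,0,0,1],[0.3,0,0,0,1],[0.1,0,0,0,1],[0,0,0,0,1],[0,0,0,0,1]],
])

```text
clock: 37.0
tool_pos: [0.5734, -0.0525, 0.0494]
orientation: [-180.0, -0.1, 179.1]
force: [-6.1, 0.9, 1.5]
opening: 0.0215
gripper_force: 30.0
```

```bash
python3 force.py; python3 tl.py;python3 - <<'E'
from h import *
p,d=viewer.snapshot("side");cv2.imwrite("pics/s5.png",cv2.resize(p[130:290,200:420],None,fx=3.6,fy=3.6,interpolation=cv2.INTER_CUBIC))
E
```

```text
[[-6.1, 0.91, 1.51], [-6.09, 0.92, 2.25], [-5.55, 1.28, 1.53], [-5.89, 0.89, 1.73]] [ 0.5733 -0.0525  0.0494] 0.022122574233642067
white 700 [ 0.4735 -0.3031  0.0251] z90 0.0299 x 0.146 y 0.083
```

View pics/s5.png

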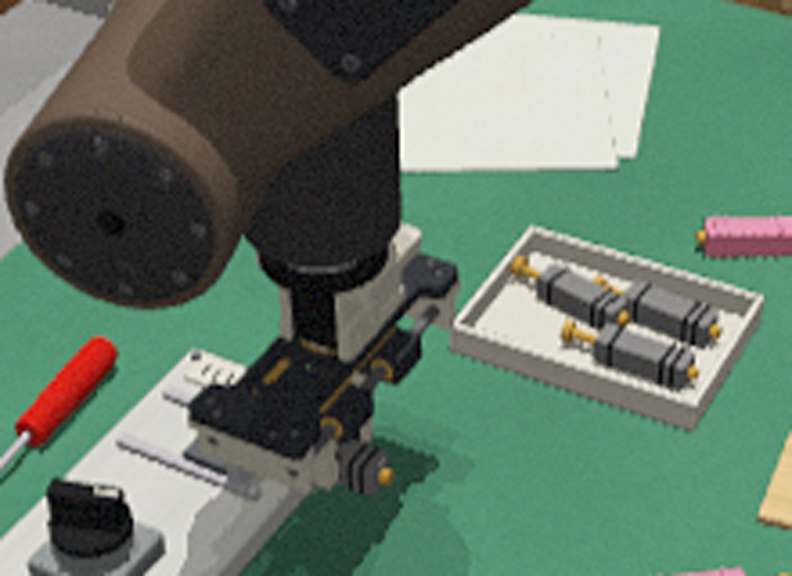

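Probe B reads about 6 N at 10 mm, so it is firm. The crop shows three probes flat in the white tray around (640,310), the knob out at (85,520), and nothing else disturbed. B goes to the wooden tray.

>>> step_arm([
  [[-2,0,0,0,1],[-3,0,1.5,0,1],[-3.1,2.5,2.5,0,1],[0,4.2,0,0.05,1],[0,4.2,0,0.05,1],[0,4.2,0,0,1],[0,4.2,0,0,1],[0,4.2,0,0,1],[0,4.2,0,0,1],[0,4.2,0,0,1]],
])

```text
clock: 38.25
tool_pos: [0.4942, 0.2697, 0.0904]
orientation: [179.9, 0.1, -175.2]
force: [1.4, -0.7, -0.9]
opening: 0.0216
gripper_force: 30.0
```

>>> step_arm([
  [[0,2.8,0,0,1],[0,0,0,0,1],[0,0,0,0,1]],
])

```text
clock: 38.55
tool_pos: [0.4938, 0.296, 0.0898]
orientation: [180.0, 0.1, -175.1]
force: [-0.2, -0.5, -1.3]
opening: 0.0217
gripper_force: 30.0
```

```bash
python3 tray.py
```

```text
[0.4938 0.296  0.0898] [ 1.800e+02  1.000e-01 -1.751e+02] 38.55 0.021676115280660154
wrist wood 5447 [495.5 295.2] [206.6 135.4] 5.3 x [0.397 0.595] y [0.222 0.361]
side wood 740 [500.7 296.9] [209.9 136.2] 5.8 x [0.401 0.596] y [0.223 0.37 ]
```

>>> step_arm([
  [[-0.2,0,-3,0,1],[0,0,-2.8,0,1],[0,0,-1.3,0,1],[0,0,-0.5,0,1],[0,0,0,0,1],[0,0,0,0,3.2],[0,0,0,0,3.2],[0,0,0,0,3.2]],
])

```text
clock: 39.45
tool_pos: [0.4918, 0.2953, 0.0148]
orientation: [179.9, 0.1, -175.2]
force: [-0.3, 0.1, 1.1]
opening: 0.0312
gripper_force: 0.0
```

>>> step_arm([
  [[0,0,2,0,3.2],[0,0,3.5,0,4],[-1,0,4,0,4],[-2,2,4,0,4],[-2,4,3,0,4],[-2,4,2,0,4],[-2,4,0,0,4],[0,0,0,0,4],[0,0,0,0,4]],
])

```text
clock: 40.35
tool_pos: [0.4019, 0.4327, 0.1969]
orientation: [180.0, 0.0, -175.1]
force: [0.0, -0.2, 0.5]
opening: 0.0398
gripper_force: 0.0
```

```bash
python3 probes.py top; python3 tl.py;python3 - <<'E'
from h import *
p,d=viewer.snapshot("top");c=cam("top");P=cloud(c,d)
u,v=proj(c,[.66,-.11,.03])[0].astype(int)
a=cv2.resize(p[120:310,95:460],None,fx=2,fy=2);b=cv2.resize(p[v-25:v+25,u-25:u+25],(200,200),interpolation=cv2.INTER_CUBIC)
a[-200:,:200]=b;cv2.imwrite("pics/fin.png",a)
m=(P[...,2]>.08)&(P[...,2]<.1)&(abs(P[...,0]-.673)<.04)&(abs(P[...,1]-.073)<.04)
print("bar",m.sum(),np.median(P[m],0) if m.any() else 0)
E
```

```text
[0.4019 0.4327 0.1969] [ 180.     0.  -175.1] 40.35
bar 145 [0.67043935 0.07214679 0.08833535]
```

View pics/fin.png

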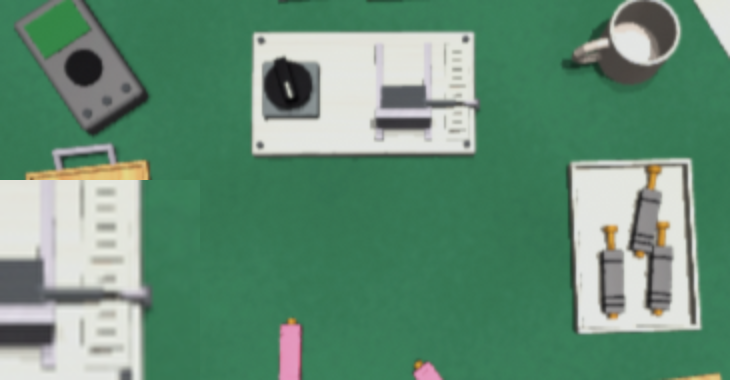

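The pointer is on the mark and the knob is out. In the white tray the third probe, near crop (648,220), has turned a little against its neighbour, so I'll check that it is flat. I also need the wooden tray, which my inset hid.

```bash
python3 - <<'E'
from h import *
c=cam("top");p,d=viewer.snapshot("top");P=cloud(c,d);hsv=cv2.cvtColor(p,cv2.COLOR_BGR2HSV)
for x,y,nm in ((.492,-.304,"white"),(.5,.296,"wood")):
    m=(abs(P[...,0]-x)<.088)&(abs(P[...,1]-y)<.06)&(hsv[...,1]<80)&(hsv[...,2]<150)&(hsv[...,2]>85)&(P[...,2]>.02)
    print(nm,m.sum())
    for k in comps(m,40):
        mm=np.zeros(m.shape,np.uint8);cv2.drawContours(mm,[k],-1,1,-1);q=P[(mm>0)&m]
        A=np.c_[q[:,:2]-q[:,:2].mean(0),np.ones(len(q))];s=np.linalg.lstsq(A,q[:,2],rcond=None)[0]
        r=cv2.minAreaRect((q[:,:2]*1000).astype(np.float32))
        print(len(q),q.mean(0).round(4),"zmed",np.median(q[:,2]).round(4),"slope",s[:2].round(3),np.round(r[0],0),np.round(r[1],0),round(r[2]))
a=cv2.resize(p[190:295,370:455],None,fx=4,fy=4);b=cv2.resize(p[190:295,95:190],None,fx=4,fy=4)
cv2.imwrite("pics/fin2.png",np.hstack([b,a]))
E
```

```text
white 785
228 [ 0.4571 -0.2785  0.0257] zmed 0.0258 slope [ 0.004 -0.052] [ 457. -279.] [21. 58.] 87
523 [ 0.4867 -0.3249  0.0261] zmed 0.0259 slope [-0.005  0.024] [ 486. -324.] [133.  40.] 9
wood 262
59 [0.464  0.2921 0.0255] zmed 0.0256 slope [-0.013 -0.031] [464. 291.] [16. 20.] 9
202 [0.499  0.2945 0.0253] zmed 0.0254 slope [ 0.004 -0.035] [500. 295.] [50. 21.] 9
```

View pics/fin2.png

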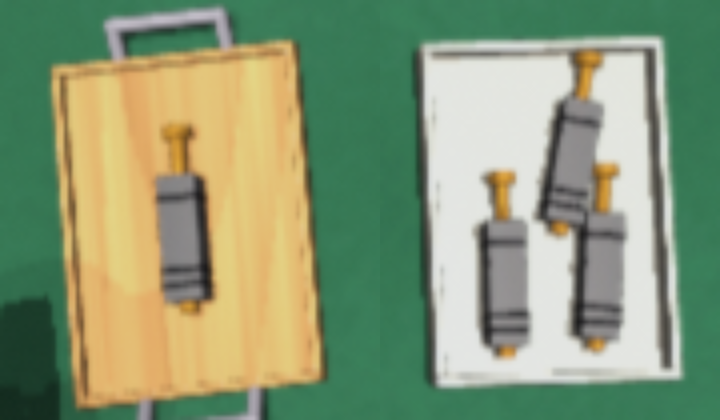

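Both trays check out: every barrel top is at about 26 mm (4 mm floor plus 22 mm barrel), so all lie level with none stacked. The firm probe is alone in the wooden tray, with three weak ones in the white tray. The arm is clear, so I'm handing in.

```bash
python3 -c "
from plant import close_job
print(close_job())"
```

```text
the job is handed in; nothing more can be done
None
```

I handed the job in, with no verdict returned: the pointer is on the mark with the knob pulled out, the one firm probe lies in the wooden tray, the three weak ones lie flat in the white tray, and the mug, screwdriver and meter were left alone.

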